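Power up the microscope imaging station in order

TASK

Switch on the imaging station in the safe order: press down the white-dotted half of the yellow rocker on the lamp unit, then the blue one on the camera unit, then the green one on the stage unit, each gently and all the way until that half lies level. Leave the red warmer switch off, do not lift or shove any of the units, and leave the other things on the bench where they are.

Things in the scene. Friction and masses are not known exactly. Their poses are not given: they have to be found in the camera images.
- lamp_unit: lamp power unit, loose, on rubber feet: bare aluminium case, YELLOW rocker, dark vent slots on its front. Case 110 (x) x 64 (y) x 45 mm high, 0.4 to 0.85 kg. Origin: centre of underside; z up; +x points to the rocker half with the white dot. Rocker pivot: along y, 60 mm above the origin. The whole switch sits on a soft mount: pressed beyond 3 N it sinks, 1 mm per N, up to 8 mm.
- lamp_unit_rocker (a joint): 0 = off (starts 0 to 0.03), 0.30 rad = fully on, at its stop. Rocker: a shallow V of two flat halves, each 35 mm long (x), 34 wide. Off: plain half level, dotted half slopes up to 73 mm above the table at its outer edge. Pressed on: dotted half level, its face 62.5 mm above the table, plain half slopes up. Stays where left: no spring, friction about 1 N at the outer edge.
- lamp_unit_dot (a point): centre of the white 12 mm dot (black rim) on the rocker's +x half, on its upper face, 25 mm from the pivot: where to press. Moves with the rocker: 70 mm above the table when off, 62.5 mm when on.
- camera_unit: camera power unit, loose, on rubber feet: white case, BLUE rocker. Case 110 (x) x 64 (y) x 45 mm high, 0.4 to 0.85 kg. Origin: centre of underside; z up; +x points to the rocker half with the white dot. Rocker pivot: along y, 60 mm above the origin. The whole switch sits on a soft mount: pressed beyond 3 N it sinks, 1 mm per N, up to 8 mm.
- camera_unit_rocker (a joint): 0 = off (starts 0 to 0.03), 0.30 rad = fully on, at its stop. Rocker: a shallow V of two flat halves, each 35 mm long (x), 34 wide. Off: plain half level, dotted half slopes up to 73 mm above the table at its outer edge. Pressed on: dotted half level, its face 62.5 mm above the table, plain half slopes up. Stays where left: no spring, friction about 1 N at the outer edge.
- camera_unit_dot (a point): centre of the white 12 mm dot (black rim) on the rocker's +x half, on its upper face, 25 mm from the pivot: where to press. Moves with the rocker: 70 mm above the table when off, 62.5 mm when on.
- stage_unit: stage power unit, loose, on rubber feet: grey case, GREEN rocker. Case 110 (x) x 64 (y) x 45 mm high, 0.4 to 0.85 kg. Origin: centre of underside; z up; +x points to the rocker half with the white dot. Rocker pivot: along y, 60 mm above the origin. The whole switch sits on a soft mount: pressed beyond 3 N it sinks, 1 mm per N, up to 8 mm.
- stage_unit_rocker (a joint): 0 = off (starts 0 to 0.03), 0.30 rad = fully on, at its stop. Rocker: a shallow V of two flat halves, each 35 mm long (x), 34 wide. Off: plain half level, dotted half slopes up to 73 mm above the table at its outer edge. Pressed on: dotted half level, its face 62.5 mm above the table, plain half slopes up. Stays where left: no spring, friction about 1 N at the outer edge.
- stage_unit_dot (a point): centre of the white 12 mm dot (black rim) on the rocker's +x half, on its upper face, 25 mm from the pivot: where to press. Moves with the rocker: 70 mm above the table when off, 62.5 mm when on.
- warmer_unit: warmer power unit, loose, on rubber feet: black case, RED rocker; not needed today, stays off. Case 110 (x) x 64 (y) x 45 mm high, 0.4 to 0.85 kg. Origin: centre of underside; z up; +x points to the rocker half with the white dot. Rocker pivot: along y, 60 mm above the origin. The whole switch sits on a soft mount: pressed beyond 3 N it sinks, 1 mm per N, up to 8 mm.
- warmer_unit_rocker (a joint): 0 = off (starts 0 to 0.03), 0.30 rad = fully on, at its stop. Rocker: a shallow V of two flat halves, each 35 mm long (x), 34 wide. Off: plain half level, dotted half slopes up to 73 mm above the table at its outer edge. Pressed on: dotted half level, its face 62.5 mm above the table, plain half slopes up. Stays where left: no spring, friction about 1 N at the outer edge.
- warmer_unit_dot (a point): centre of the white 12 mm dot (black rim) on the rocker's +x half, on its upper face, 25 mm from the pivot: where to press. Moves with the rocker: 70 mm above the table when off, 62.5 mm when on.
- stain_bottle: small amber bottle with white cap, 38 mm across, 75 mm tall, standing; bystander. Origin: centre of its underside.
- sample_jar: clear jar with red cap, 44 mm across, 55 mm tall, standing; bystander. Origin: centre of its underside.
- slide_box: blue box with a clear lid, 85 x 60 x 40 mm; bystander. Origin: centre of its underside.
- marker: red and black marker pen lying flat, 130 mm long, 12 mm thick; bystander. Origin: centre of its underside.
- calculator: grey pocket calculator, 130 x 80 x 14 mm; bystander. Origin: centre of its underside.
- beaker: clear open beaker, 64 mm across, 70 mm tall; bystander. Origin: centre of its underside.
Mind the look-alikes: they are no part of the job. Leave any purple look-alike of the camera_unit alone.

How it is judged:
On the way, in this order (a step that is already met when the one before it is completed fails the run):
1. the lamp rocker is switched on (value of joint lamp_unit_rocker above 0.22 rad), for 0.2 s.
2. the camera rocker is switched on (value of joint camera_unit_rocker above 0.22 rad), for 0.2 s.
3. the stage rocker is switched on (value of joint stage_unit_rocker above 0.22 rad), for 0.2 s.
At the end, for the whole second after the job is handed in: Lamp, camera and stage rockers all on (each past 0.22 of 0.30 rad), the warmer rocker still off (below 0.10 rad), all four units at rest and within 15 mm of where they stood, and the six bystanders within 15 mm of where they stood (value of joint each of lamp_unit_rocker, camera_unit_rocker, stage_unit_rocker above 0.22 rad and value of joint warmer_unit_rocker below 0.1 rad and distance of each of lamp_unit, camera_unit, stage_unit, warmer_unit, stain_bottle, sample_jar, slide_box, marker, calculator, beaker from where it was at the start of the episode below 0.015 m and linear speed of each of lamp_unit, camera_unit, stage_unit, warmer_unit below 0.02 m/s); the robot touches nothing.
It fails at once if a unit is switched out of order (camera before lamp is on, or stage before camera is on) ((value of joint camera_unit_rocker above 0.12 rad and value of joint lamp_unit_rocker below 0.2 rad) or (value of joint stage_unit_rocker above 0.12 rad and value of joint camera_unit_rocker below 0.2 rad)).
It fails at once if the warmer is switched on (value of joint warmer_unit_rocker above 0.1 rad).
It fails at once if a unit is pushed or squeezed with more than 20 N (contact force between the fingers and lamp_unit above 20 N or contact force between the fingers and camera_unit above 20 N or contact force between the fingers and stage_unit above 20 N or contact force between the fingers and warmer_unit above 20 N).
It fails at once if a unit is lifted, carried, shoved (15 mm) or tipped (distance of any of lamp_unit, camera_unit, stage_unit, warmer_unit from where it was at the start of the episode above 0.015 m or angle between any of lamp_unit, camera_unit, stage_unit, warmer_unit's own z axis and vertical above 0.15 rad).
It fails at once if a bystander is moved (15 mm) or tipped (distance of any of stain_bottle, sample_jar, slide_box, marker, calculator, beaker from where it was at the start of the episode above 0.015 m or angle between any of stain_bottle, sample_jar, slide_box, marker, calculator, beaker's own z axis and vertical above 0.3 rad).
It also fails if it takes over 51 s, if anything falls off the work surface, if the arm or the gripper's body presses on something with over 40 N, if the wrist force passes 120 N, or if a joint passes its speed limit or range.

ROBOT

A 7-joint arm with a two-finger parallel gripper is mounted at the origin on the work surface. World frame = base frame: x ahead of the robot, y to its left, z up, the work surface at z = 0. Lengths are in m, angles in rad, forces in N, time in s.
With the tool pointing down it reaches from about 0.4 to 0.9 m from the base axis. Payload 5.6 kg.
Tool frame: the origin (TCP) lies midway between the tips of the shut fingers; the grasp point (between the pads) lies 19 mm behind it; z points along the fingers, y is the line along which they close (so a half turn about z gives the same grasp; the last joint's range is limited). The gripper opens to 92 mm and grips with 3 to 60 N. Pads are 20 mm wide; open, the fingers measure 128 mm over their backs; the gripper's body (75 mm by 189 mm) begins 69 mm behind the grasp point.
Start: joints at [-1.211, 0.468, -0.012, 1.603, 0.006, 1.071, -0.056], TCP at [0.255, 0.598, 0.215] pointing down, gripper open.
Joint ranges: [-2.53, 2.53], [-0.31, 2.02], [-1.57, 1.55], [0.28, 2.44], [-1.29, 4.43], [0.15, 1.84], [-2.92, 2.92]. Speed limits (rad/s): [2.57, 2.57, 3.14, 3.14, 3.14, 3.14, 3.14].

INTERFACE

Orientations are given as a 3x3 rotation matrix whose columns are the frame's x, y, z axes.
In Python, from station import env, effector, solver, viewer, workorder, search_frame, tip_of gives the robot as it stands. Calls block until the motion is done:
- env.reach(position, orientation): joint-space move of the TCP to a pose.
- env.movel(position, frame=None, rate=0.15): straight line of the TCP; frame=None keeps the orientation; rate is the mean speed in m/s.
- env.goto_joints(angles): joint-space move.
- effector.release() and effector.grasp(squeeze=None): open the fingers fully, or close them until they stop; squeeze is the grip in N (None keeps the last).
- env.pause(seconds).
- solver.inverse_kinematics(position, orientation): joint angles nearest the present ones, or None.
- env.sense(): the state.
- viewer.read_camera(name): name is "scene" or "top" or "wrist"; returns (picture, depth): 480x640x3 uint8, red, green, blue; 480x640 float32, m along the optical axis (not along the pixel's ray), 0 where there is no reading.
- viewer.camera_info(name): a dict with "intrinsics" (3x3 intrinsics, pixels), "eye" and "rotation" of the camera in the world; the wrist camera has in their place "T_tool_cam" (4x4, takes a point from camera to tool coordinates, whose origin is the TCP and whose axes are the flange's). Camera axes: x right, y up, looking along -z (the intrinsics and any distortion apply to the point x, -y, -z); pixel columns grow to the right and rows downward; lengths in m; the calibration is good to about 2 mm. A picture is of the moment at which its call begins: read the wrist's pose just before it. camera_info takes no time and is no camera call.
A pose or a line that the arm cannot do raises env.PlanningError and nothing moves.
- workorder.finish_job(): hands the job in; it is judged then, once.
Trained networks look in the newest picture that a camera, given by its name, has taken for a name from the list of things; names that differ only in an ending like _2 or _b are one class to them, and where a whole thing is asked for, a point or a joint stands for the part that bears it (a point fixed in the world has none). Each returns a list of dicts, best first, with "score" (0 to 1); they miss things now and then, are a little off and sometimes report something else, mostly with a low value. They report only what shows in the picture. A call takes as long as a camera call. They do not tell look-alikes from the thing itself.
- search_frame(camera, name): "at" ([x, y, z] in m, in world coordinates, good to about 4 mm: the middle of the surface that is visible of it).
- tip_of(camera, name): "at" ([x, y, z] in m, in world coordinates, good to about 4 mm: a listed point, or the origin of a listed thing).
The state is a dict: "t": time; "joint_positions": joint angles; "joint_velocities": joint speeds; "tau": joint torques, N m; "ee_pos": TCP position; "tcp_rot": TCP orientation; "wrist_force": force on the tool from outside, world axes, zero at the start; "moment": the same for the moment, N m; "gripper_width": finger opening in m; "grasp_force": force on a finger pad.
Only numpy, scipy, OpenCV 4.12 (cv2) and the standard library are available. Lean on these libraries where they do the work, as an engineer would, in place of code of your own. Each camera call takes 0.05 s, during which the arm holds its last target. There are 200 camera calls.

## Working session

There is one attempt and no reset: what is moved stays moved. The work goes in short steps, each a Python script; the robot and the scene stay as the last script left them, time stands still between calls to the robot, and variables do not carry over. Pictures are saved under pics/ and viewed, at most 10 in all, crops included, and the job is handed in when it is done.

```bash
mkdir -p pics
python3 - <<'E'
from station import *
import cv2,numpy as np
for c in ["top","scene"]:
    p,d=viewer.read_camera(c); cv2.imwrite(f"pics/{c}0.png",p[:,:,::-1]); np.savez(f"{c}0.npz",p=p,d=d)
    i=viewer.camera_info(c); print(c,{k:np.round(v,3).tolist() if not isinstance(v,str) else v for k,v in i.items()})
    for n in ["lamp_unit","camera_unit","stage_unit","warmer_unit"]:
        for f,m in((tip_of,n+"_dot"),(tip_of,n)):
            print(m,[(np.round(r["at"],3).tolist(),round(r["score"],2)) for r in f(c,m)[:3]])
print(env.sense()["t"])
E
```

```text
top {'intrinsics': [[512.435, 0.0, 324.395], [0.0, 512.435, 245.068], [0.0, 0.0, 1.0]], 'eye': [0.288, 0.002, 1.183], 'rotation': [[0.036, 0.976, -0.216], [-0.999, 0.037, -0.001], [0.007, 0.216, 0.976]]}
lamp_unit_dot [([0.526, -0.118, 0.071], 0.7), ([0.536, 0.086, 0.0], 0.35)]
lamp_unit [([0.506, -0.127, 0.002], 0.77)]
camera_unit_dot [([0.557, 0.082, 0.067], 0.98), ([0.355, -0.174, 0.001], 0.65), ([0.264, 0.269, 0.069], 0.56)]
camera_unit [([0.532, 0.084, -0.001], 0.88), ([0.282, 0.256, 0.003], 0.66)]
stage_unit_dot [([0.545, -0.288, 0.066], 0.84), ([0.71, 0.304, 0.001], 0.54)]
stage_unit [([0.522, -0.298, 0.006], 0.97), ([0.354, -0.176, 0.0], 0.49)]
warmer_unit_dot [([0.556, 0.079, 0.068], 0.57), ([0.526, 0.296, 0.069], 0.55)]
warmer_unit [([0.503, 0.307, 0.0], 0.97)]
scene {'intrinsics': [[491.706, 0.0, 312.662], [0.0, 491.706, 235.699], [0.0, 0.0, 1.0]], 'eye': [1.247, 0.249, 0.589], 'rotation': [[-0.347, -0.523, 0.778], [0.938, -0.212, 0.275], [0.021, 0.825, 0.564]]}
lamp_unit_dot [([0.529, -0.12, 0.068], 0.51)]
lamp_unit [([0.505, -0.13, -0.0], 0.62)]
camera_unit_dot [([0.264, 0.273, 0.071], 0.62), ([0.56, 0.082, 0.068], 0.56)]
camera_unit [([0.535, 0.081, -0.001], 0.69), ([0.28, 0.258, -0.002], 0.58)]
stage_unit_dot [([0.546, -0.288, 0.071], 0.85)]
stage_unit [([0.522, -0.295, 0.0], 0.79)]
warmer_unit_dot [([0.526, 0.297, 0.066], 0.98)]
warmer_unit [([0.507, 0.303, 0.002], 0.61)]
0.9
```

View pics/top0.png

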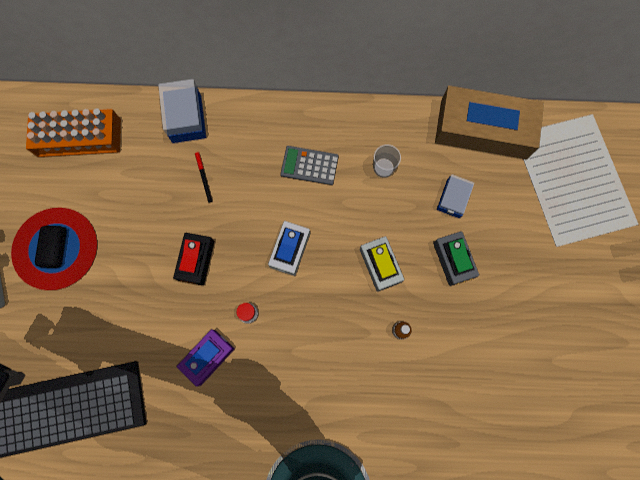

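View pics/scene0.png

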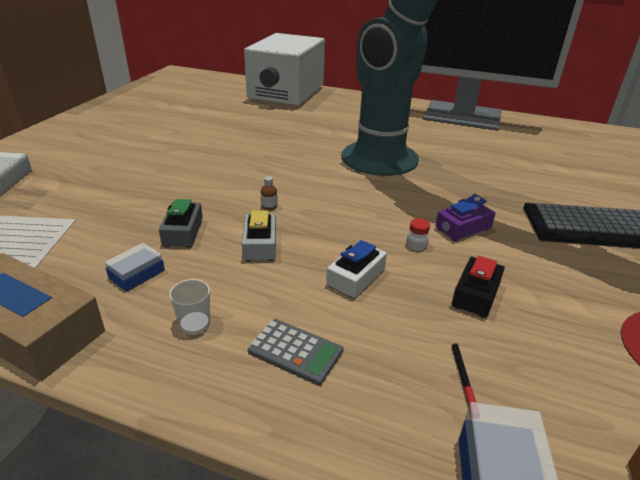

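The top view shows the lamp unit with the yellow rocker at (382,263), the stage unit with the green rocker at (457,258), and the warmer with the red rocker at (193,258). There are two blue-rocker candidates: a white case at (290,247) and a purple case at (206,357). The white case fits the camera_unit description, and the purple one is the look-alike. I'll confirm that in a crop and localise the dots.

```bash
cat > h.py <<'E'
from station import *
import cv2,numpy as np
def ray(c,u,v,z):
    i=viewer.camera_info(c);K=np.array(i["intrinsics"]);R=np.array(i["rotation"]);e=np.array(i["eye"])
    q=np.linalg.solve(K,[u,v,1]);w=R@np.array([q[0],-q[1],-q[2]]);return e+w*(z-e[2])/w[2]
def pix(c,P):
    i=viewer.camera_info(c);K=np.array(i["intrinsics"]);R=np.array(i["rotation"]);e=np.array(i["eye"])
    q=R.T@(np.array(P)-e);q=K@np.array([q[0],-q[1],-q[2]]);return q[:2]/q[2]
E
python3 - <<'E'
from h import *
A={"lamp":[.527,-.119,.07],"camera":[.558,.082,.07],"stage":[.5455,-.288,.07]}
O={"lamp":[.5055,-.1285,.07],"camera":[.5335,.0825,.07],"stage":[.522,-.2965,.07]}
p=np.load("top0.npz")["p"]
cv2.imwrite("pics/crop.png",cv2.resize(p[215:395,165:485,::-1],(800,450),interpolation=cv2.INTER_CUBIC))
for n in A:
  for c in ("top","scene"):
    p=np.load(c+"0.npz")["p"];u,v=pix(c,A[n]).astype(int)
    m=p[v-7:v+8,u-7:u+8].min(2).astype(float);t=np.clip(m-110,0,None)
    # component at brightest
    k,l,s,ce=cv2.connectedComponentsWithStats((m>110).astype(np.uint8))
    for j in range(1,k):
        w=t*(l==j);Y,X=np.mgrid[:15,:15];uu=u-7+(w*X).sum()/w.sum();vv=v-7+(w*Y).sum()/w.sum()
        print(n,c,(u,v),s[j,4],np.round([uu,vv],1),np.round(ray(c,uu,vv,.07),4))
    # yaw from colored rocker (top)
    if c=="top":
        hsv=cv2.cvtColor(p,cv2.COLOR_RGB2HSV);lo,hi={"lamp":(22,35),"camera":(100,125),"stage":(50,90)}[n]
        M=cv2.inRange(hsv,(lo,120,40),(hi,255,255));Z=np.zeros_like(M);u,v=pix(c,O[n]).astype(int);Z[v-28:v+28,u-22:u+22]=255
        pts=cv2.findNonZero(M&Z)[:,0].astype(float)
        b=cv2.boxPoints(cv2.minAreaRect(pts.astype(np.float32)));W=np.array([ray(c,*q,.064)[:2] for q in b]);print(" box",np.round(W,3).tolist(),"ctr",np.round(W.mean(0),4), [round(float(np.degrees(np.arctan2(*(W[(i+1)%4]-W[i])[::-1]))),1) for i in range(4)])
E
```

```text
lamp top (np.int64(379), np.int64(250)) 32 [375.1 244. ] [ 0.5407 -0.1096  0.07  ]
lamp top (np.int64(379), np.int64(250)) 1 [386. 243.] [ 0.5439 -0.1338  0.07  ]
lamp top (np.int64(379), np.int64(250)) 21 [379.4 250.5] [ 0.5262 -0.1194  0.07  ]
 box [[0.53, -0.098], [0.546, -0.132], [0.479, -0.159], [0.464, -0.126]] ctr [ 0.5048 -0.1286] [-65.3, -157.4, 114.3, 23.0]
lamp scene (np.int64(257), np.int64(222)) 7 [258.1 222.9] [ 0.5293 -0.1174  0.07  ]
camera top (np.int64(289), np.int64(233)) 53 [289.2 227.4] [0.5715 0.0836 0.07  ]
camera top (np.int64(289), np.int64(233)) 23 [291.3 234.1] [0.5563 0.078  0.07  ]
 box [[0.504, 0.112], [0.573, 0.094], [0.563, 0.059], [0.494, 0.077]] ctr [0.5334 0.0855] [-15.0, -106.7, 164.7, 73.5]
camera scene (np.int64(352), np.int64(253)) 13 [351.  253.9] [0.5592 0.0791 0.07  ]
stage top (np.int64(455), np.int64(244)) 24 [456.9 244.7] [ 0.546  -0.2919  0.07  ]
 box [[0.551, -0.271], [0.565, -0.306], [0.496, -0.328], [0.483, -0.294]] ctr [ 0.5237 -0.2996] [-68.6, -162.2, 111.1, 18.1]
stage scene (np.int64(177), np.int64(209)) 5 [176.1 210. ] [ 0.5481 -0.2897  0.07  ]
```

View pics/crop.png

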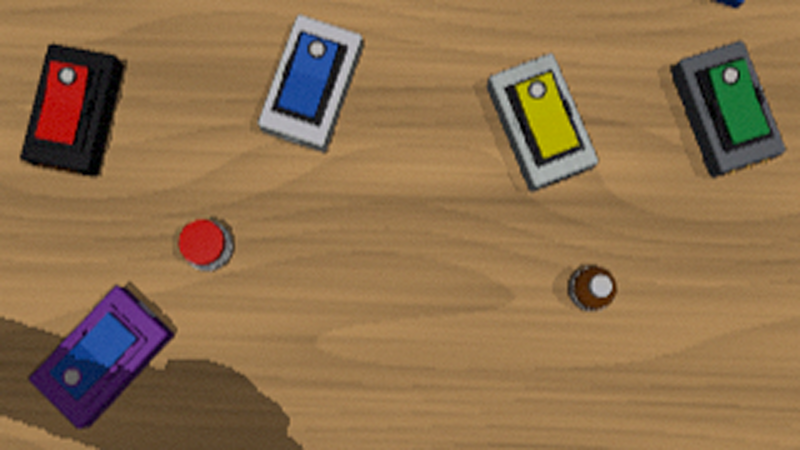

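The crop confirms it: the white case with the blue rocker at crop (312,82) is the camera unit, and the purple case at (100,355) is the look-alike. All three white dots are at the far (+x) ends. I'll press the lamp first with the fingers shut, stopping on force.

```bash
cat >> h.py <<'E'
D={"lamp":(.5277,-.1187,22),"camera":(.5577,.0795,-15),"stage":(.5468,-.2905,20)}
def press(n):
    x,y,a=D[n];q0=np.array(env.sense()["joint_positions"]);best=None
    for s in (0,180):
        t=np.radians(a+s);c,si=np.cos(t),np.sin(t);R=np.array([[c,si,0],[si,-c,0],[0,0,-1.]])
        q=solver.inverse_kinematics([x,y,.16],R)
        if q is not None:
            d=abs(np.array(q)-q0).max()
            if best is None or d<best[0]: best=(d,R)
    R=best[1];env.reach([x,y,.16],R);env.movel([x,y,.082],rate=.1);env.pause(.3)
    f0=np.array(env.sense()["wrist_force"]);log=[]
    for z in np.arange(.076,.0569,-.0015):
        env.movel([x,y,z],rate=.015);s=env.sense();f=np.array(s["wrist_force"])-f0
        log.append((round(s["ee_pos"][2]*1e3,1),*np.round(f,1).tolist()))
        if f[2]>7 or (z<.0615 and f[2]>5): break
    env.pause(.3);f=np.array(env.sense()["wrist_force"])-f0
    env.movel([x,y,.085],rate=.05);env.movel([x,y,.16],rate=.15)
    print(n,log,"final",np.round(f,1),"t",env.sense()["t"])
E
python3 - <<'E'
from h import *
effector.grasp(5)
press("lamp")
p,d=viewer.read_camera("top");cv2.imwrite("pics/top1.png",p[:,:,::-1])
p2,d=viewer.read_camera("scene");cv2.imwrite("pics/s1.png",cv2.resize(p2[150:320,140:420,::-1],(784,476),interpolation=cv2.INTER_CUBIC))
print([np.round(r["at"],3).tolist() for r in tip_of("scene","lamp_unit_dot")])
E
```

```text
lamp [(np.float64(75.9), 0.0, -0.2, -0.0), (np.float64(74.4), 0.5, -0.4, -0.8), (np.float64(72.9), -0.9, -0.3, -0.7), (np.float64(71.5), 0.3, -1.1, 0.4), (np.float64(69.9), 0.9, -0.6, 0.6), (np.float64(68.4), 1.3, -0.4, -0.1), (np.float64(66.9), 0.3, -0.3, -0.0), (np.float64(65.4), 0.4, -0.5, -0.0), (np.float64(63.9), 0.8, -0.5, -2.3), (np.float64(62.6), -0.3, -0.2, 3.2), (np.float64(61.1), -1.0, 0.0, 4.0), (np.float64(59.7), -0.5, 0.4, 5.3)] final [-0.3 -0.3  5.7] t 11.1
[[0.533, -0.119, 0.058]]
```

View pics/s1.png

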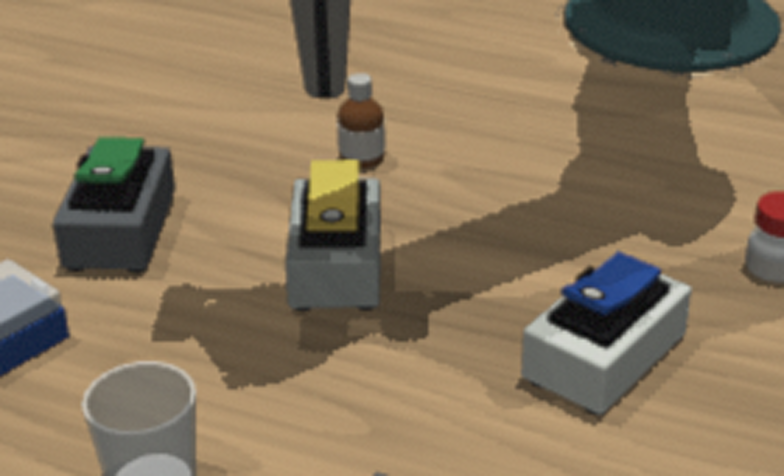

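The lamp is on: the yellow dotted half is now level at crop (335,215), the plain half is up, and the case hasn't moved. The force rose at 62.6 mm, which matches the stop. Next is the camera, then the stage, but only if the camera press shows the same signature.

```bash
sed -i 's/^    print(n,log/    ok=f[2]>4 and log[-1][0]<61.5\n    print(n,log/; $a\    return ok' h.py
python3 - <<'E'
from h import *
if press("camera"): press("stage")
env.reach([.40,-.02,.25],np.array(env.sense()["tcp_rot"]))
p2,d=viewer.read_camera("scene");cv2.imwrite("pics/s2.png",cv2.resize(p2[150:320,140:520,::-1],(798,357),interpolation=cv2.INTER_CUBIC))
for n in D: print(n,[np.round(r["at"],3).tolist() for r in tip_of("scene",n+"_unit")])
print(env.sense()["t"])
E
```

```text
camera [(np.float64(75.9), -0.0, 0.9, 0.9), (np.float64(74.4), 0.3, -0.2, 1.1), (np.float64(72.9), 0.4, 0.3, 1.2), (np.float64(71.5), 0.4, 0.3, 0.7), (np.float64(70.0), 0.4, 0.7, 1.6), (np.float64(68.4), -0.9, 0.3, 1.5), (np.float64(66.8), -0.1, -0.7, 1.6), (np.float64(65.3), -0.3, 0.1, 1.7), (np.float64(63.8), -0.3, -0.2, 1.1), (np.float64(62.6), 0.1, 0.3, 4.0), (np.float64(61.1), -1.0, 0.0, 5.4)] final [-1.  -0.8  5.6] t 17.9833
stage [(np.float64(75.9), -2.0, 0.7, 0.7), (np.float64(74.4), -1.3, 0.9, 0.0), (np.float64(72.9), -0.3, 0.4, -0.0), (np.float64(71.6), -1.0, 0.3, 1.3), (np.float64(69.9), -0.1, 0.3, 0.5), (np.float64(68.4), -1.6, 0.5, -0.0), (np.float64(66.8), -1.8, 0.0, -0.4), (np.float64(65.3), -1.0, 0.9, -1.0), (np.float64(63.8), -1.4, 0.7, -0.9), (np.float64(62.7), -1.1, 1.3, 1.8), (np.float64(61.2), -2.1, 1.4, 4.5), (np.float64(59.7), -2.9, 1.7, 5.2)] final [-2.9  1.4  4.9] t 25.5083
lamp [[0.506, -0.128, -0.002]]
camera [[0.536, 0.082, -0.002], [0.28, 0.256, -0.001], [0.385, 0.171, 0.002]]
stage [[0.521, -0.296, 0.002]]
26.925
```

View pics/s2.png

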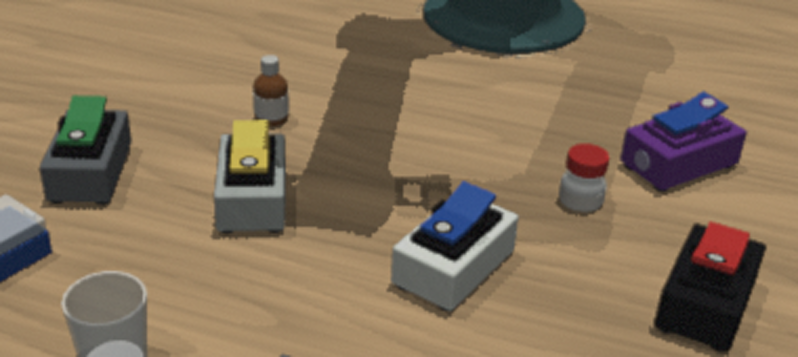

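All three dotted halves are level: green at (77,133), yellow at (249,160) and blue at (443,227). The red warmer at (716,256) is still off, and nothing has moved.

```bash
python3 -c "
from station import *
print(workorder.finish_job())"
```

```text
the job is handed in; nothing more can be done
None
```

The lamp, camera and stage rockers were pressed fully on in that order. The last picture shows the warmer still off and the units and visible bystanders in place, and the job is handed in; no verdict was returned.

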